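# Fetch the weld-on boss from behind the cut lengths in the offcut rack

### The arm

A 6-joint arm with a two-finger parallel gripper is mounted at the origin on the work surface. World frame = base frame: x ahead of the robot, y to its left, z up, the work surface at z = 0. Lengths are in m, angles in rad, forces in N, time in s.
With the tool pointing down it reaches from about 0.25 to 0.775 m from the base axis. Payload 4 kg.
Tool frame: the origin (TCP) lies on the centre line of the jaws, within the pads' length; the fingertips stand 19 mm ahead of it and the grasp point (between the pads) is the TCP; z points along the fingers, y is the line along which they close (so a half turn about z gives the same grasp; the last joint's range is limited). The gripper opens to 85 mm and grips with 20 to 120 N. Pads are 22 mm wide; open, the fingers measure 114 mm over their backs; the gripper's body (76 mm by 85 mm) begins 54 mm behind the grasp point. The pads swing forward as they close: fully open they stand 13 mm farther back than shut.
Start: joints at [-1.407, 0.087, 1.371, -0, 1.684, -0.103], TCP at [0.145, -0.531, 0.25] pointing down, gripper open.
Joint ranges: [-3.1, 3.1], [-0.76, 2.03], [0.27, 2.55], [-1.08, 4.22], [0.17, 2.65], [-2.57, 2.57]. Speed limits (rad/s): [2.79, 2.79, 3.14, 3.14, 3.14, 3.14].

### API

Orientations are given as [roll, pitch, yaw] about the fixed x, y, z axes, in that order (R = Rz(yaw) Ry(pitch) Rx(roll)).
In Python, from plant import readout, imaging, bot gives the robot as it stands.
- The arm moves only by the shell command python3 -m jog 'ROWS' [FORCE]. ROWS is JSON, one flat list of numbers, 7 for each row, row after row: the shift along the tool's x, y, z in mm, then the turn, a rotation vector about the tool's x, y, z in rad, then the opening in per cent of the stroke, from 0 (shut) to 100 (fully open). In form: [x, y, z, ax, ay, az, grip, x, y, z, ax, ay, az, grip, ...]. A call has 1 to 8 rows; each row is the pose to reach, as a shift and turn from the pose commanded when the call began, along the tool's axes at that moment; what a row does not reach only later rows make up. A row lasts 1/12 s, in which the tool goes at most 41.7 mm and 7.16 degrees, less where a joint would pass 70% of its speed; a pose out of reach is approached as far as the arm can. A call with a gripper value outside its range is refused whole. The fingers move at their own pace and stop on an object; FORCE is the grip in N (left out, the last holds). Time passes only in rows, so rows that repeat a pose let the fingers close. It gives the time, the measured TCP pose, the force, the opening and the grip force at its end, in the units of the state.
- readout.get_state(): the state, without advancing time (a new reading comes with each control period).
- imaging.snapshot(name): name is "scene" or "top" or "wrist"; returns the picture (384x512x3 uint8, blue, green, red); there is no depth.
- imaging.camera_params(name): a dict with "fx", "fy", "cx", "cy" (pixels), "dist_coeffs" ([k1, k2, p1, p2, k3] as OpenCV has them; the pictures are not rectified), "extrinsics" (4x4, takes a point from camera to world coordinates). Camera axes: x right, y up, looking along -z (the intrinsics and any distortion apply to the point x, -y, -z); pixel columns grow to the right and rows downward; lengths in m; the calibration is good to about 2 mm. A picture is of the moment at which its call begins: read the wrist's pose just before it. camera_params takes no time and is no camera call; for the wrist camera it gives the pose at the moment of the call.
- bot.hand_in(): hands the job in; it is judged then, once.
The state is a dict: "t": time; "joint_pos": joint angles; "joint_velocities": joint speeds; "effort": joint torques, N m; "position": TCP position; "eef_rot": TCP orientation; "ft_force": force on the tool from outside, world axes, zero at the start; "wrist_torque": the same for the moment, N m; "gripper_width": opening from 0.0 (shut) to 1.0 (fully open); "finger_force": force on a finger pad.
Only numpy, scipy, OpenCV 4.12 (cv2) and the standard library are available. Lean on these libraries where they do the work, as an engineer would, in place of code of your own. Each camera call takes 0.05 s, during which the arm holds its last target. There are 200 camera calls.

### The job

The base plate on the welding bench is waiting for its boss, the short thick-walled ring at the back of the offcut rack. First stand all three long cut lengths (round tube, square tube and channel) out of the way on the plywood board, then stand the boss upright on the base plate, concentric with its centre hole. Only then put the three lengths back upright, each into the rack bay it came from; knock nothing over and leave the angle cleat, the magnet square and the tin where they are.

Things in the scene. Friction and masses are not known exactly. Their poses are not given: they have to be found in the camera images.
- rack: Fixed blue-painted steel offcut rack, 125 mm (x) by 198 mm (y); origin: centre of underside; -x side faces the robot. Floor 3 mm thick; walls and dividers 3 mm thick, tops 22 mm above the bench. Front row: three bays 60 (x) by 62 mm (y) inside, centred at x -29.5, y -65, 0, +65 mm. Back row: two bays 56 (x) by 94.5 mm (y), centred at x +31.5, y -48.8, +48.8 mm. A thin rod handle at each end.
- round_tube: Loose cut length of bare steel round tube standing on end in one of the front bays, 42 mm outside diameter, 36 mm bore, 150 mm tall, about 0.46 kg. Origin at the centre of its underside, z up along the tube.
- square_tube: Loose cut length of bare steel square tube standing on end in one of the front bays, 40 x 40 mm outside, 3 mm wall, 150 mm tall, about 0.52 kg. Origin at the centre of its underside, x and y square to its faces, z up. It stands nearly square to the rack.
- channel: Loose cut length of bare steel U-channel standing on end in a front bay, nearly square to the rack: 40 mm (x) by 35 mm (y), 5 mm thick, 150 mm tall, about 0.7 kg. Web on its -y side, flanges on its -x and +x sides, open towards +y: grip it across the flanges, closing along its x. Origin at the centre of the 40 x 35 mm outline at the underside, z up.
- boss: Loose weld-on boss: a short thick-walled bare steel ring, 45 mm outside diameter, 24 mm bore, 50 mm tall, about 0.44 kg, standing in one of the two back bays behind the long lengths. Origin at the centre of its underside, z up along the bore.
- board: Fixed plywood board lying on the bench to one side, for setting things aside: 260 mm (x) by 120 mm (y), 12 mm thick. Origin at the centre of its underside.
- base_plate: Fixed steel base plate lying on the bench on the other side, 130 x 130 mm, 10 mm thick, with a 22 mm hole through its centre and four 14 mm bolt holes near its corners. Origin at the centre of its underside.
- cleat: Loose short piece of angle steel, an L of 40 x 40 mm, 5 mm thick, 45 mm tall, standing in the other back bay of the rack. Not part of the job. Origin at the centre of its 40 x 40 mm outline at the underside.
- magnet: Loose magnet square for welding, with red faces, lying flat on the bench in front of the rack, about 85 x 85 mm, 18 mm thick. Not part of the job. Origin near the middle of its underside. It does not attract anything here.
- tin: Loose screw-top tin with a white cap, 68 mm in diameter, 60 mm tall, standing on the bench beyond the work. Not part of the job. Origin at the centre of its underside.
There are look-alikes about, which are no part of the job. What is shaped like the square_tube but purple is not meant.

How it is judged:
On the way, in this order (a step that is already met when the one before it is completed fails the run):
1. all three long lengths stand upright on the plywood board, released (x of round_tube in the frame of board between -0.13 and 0.13 m and y of round_tube in the frame of board between -0.06 and 0.06 m and z of round_tube in the frame of board between 0.006 and 0.018 m and angle between each of round_tube, square_tube, channel's own z axis and vertical below 0.1 rad and contact force between the fingers and round_tube below 0.3 N and x of square_tube in the frame of board between -0.13 and 0.13 m and y of square_tube in the frame of board between -0.06 and 0.06 m and z of square_tube in the frame of board between 0.006 and 0.018 m and contact force between the fingers and square_tube below 0.3 N and x of channel in the frame of board between -0.13 and 0.13 m and y of channel in the frame of board between -0.06 and 0.06 m and z of channel in the frame of board between 0.006 and 0.018 m and contact force between the fingers and channel below 0.3 N), for 0.2 s.
2. the boss stands upright on the base plate, its axis within 10 mm of the plate's centre, released, while the three lengths still stand on the board (all of step 1 and horizontal distance between boss and base_plate below 0.01 m and z of boss in the frame of base_plate between 0.006 and 0.016 m and angle between boss's own z axis and vertical below 0.1 rad and contact force between the fingers and boss below 0.3 N), for 0.2 s.
At the end, for the whole second after the job is handed in: The boss stands upright on the base plate, its axis within 10 mm of the plate's centre; the round tube, square tube and channel stand upright (within 0.1 rad) in the bays they came from, each within 18 mm of where it stood at the start (any yaw); all are released and at rest (horizontal distance between boss and base_plate below 0.01 m and z of boss in the frame of base_plate between 0.006 and 0.016 m and angle between each of boss, round_tube, square_tube, channel's own z axis and vertical below 0.1 rad and contact force between the fingers and boss below 0.3 N and linear speed of each of boss, round_tube, square_tube, channel below 0.02 m/s and distance of each of round_tube, square_tube, channel from where it was at the start of the episode below 0.018 m and contact force between the fingers and round_tube below 0.3 N and contact force between the fingers and square_tube below 0.3 N and contact force between the fingers and channel below 0.3 N); the robot touches nothing.
It fails at once if the cleat is moved by more than 20 mm or tipped (distance of cleat from where it was at the start of the episode above 0.02 m or angle between cleat's own z axis and vertical above 0.4 rad).
It fails at once if the magnet is moved by more than 20 mm or tipped (distance of magnet from where it was at the start of the episode above 0.02 m or angle between magnet's own z axis and vertical above 0.4 rad).
It fails at once if the tin is moved by more than 20 mm or tipped (distance of tin from where it was at the start of the episode above 0.02 m or angle between tin's own z axis and vertical above 0.4 rad).
It fails at once if a length or the boss is knocked over (angle between any of round_tube, square_tube, channel, boss's own z axis and vertical above 0.6 rad).
It also fails if it takes over 141 s, if anything falls off the work surface, if the arm or the gripper's body presses on something with over 40 N, if the wrist force passes 120 N, or if a joint passes its speed limit or range.

## Working session

There is one attempt and no reset: what is moved stays moved. The work goes in short steps, Python scripts to look and compute and a shell command to move; the robot and the scene stay as the last step left them, time stands still between calls to the robot, and variables do not carry over. Pictures are saved under pics/ and viewed, at most 14 in all, crops included, and the job is handed in when it is done.

```bash
ls; mkdir -p pics
python3 - <<'E'
from plant import readout, imaging
import cv2,numpy as np
for n in("scene","top"):
    im=imaging.snapshot(n); cv2.imwrite(f"pics/{n}0.png",im)
    p=imaging.camera_params(n); print(n,{k:np.round(v,4).tolist() for k,v in p.items() if k not in()})
s=readout.get_state(); print(s)
E
```

```text
pics
scene {'fx': 369.5085, 'fy': 369.5085, 'cx': 256.6887, 'cy': 191.0093, 'dist_coeffs': [-0.0917, 0.0, 0.0, 0.0, 0.0], 'extrinsics': [[-0.4724, -0.5697, 0.6725, 1.1298], [0.8813, -0.2988, 0.366, 0.2872], [-0.0075, 0.7656, 0.6432, 0.5545], [0.0, 0.0, 0.0, 1.0]]}
top {'fx': 352.3307, 'fy': 352.3307, 'cx': 255.29, 'cy': 192.9359, 'dist_coeffs': [0.0127, 0.0, 0.0, 0.0, 0.0], 'extrinsics': [[-0.0047, 0.9897, -0.1428, 0.4411], [-1.0, -0.004, 0.0057, 0.0171], [0.005, 0.1429, 0.9897, 0.9371], [0.0, 0.0, 0.0, 1.0]]}
{'t': 0.1, 'joint_pos': array([-1.40711277e+00,  8.79072543e-02,  1.37213870e+00, -2.36868732e-05,
        1.68357984e+00, -1.03047950e-01]), 'joint_velocities': array([-0.00031314, -0.00126071, -0.00332885, -0.00192903,  0.00060633,
       -0.0002409 ]), 'effort': array([ 1.29937627e-03, -3.53014255e+01, -3.14218748e+01, -2.50223602e-04,
        7.92244129e-03,  4.52635135e-06]), 'position': array([ 0.1449175 , -0.53013665,  0.24922377]), 'eef_rot': array([-3.13956787e+00, -1.85723673e-04,  2.66728679e-01]), 'ft_force': array([-0.03698323,  0.50211562,  0.96268456]), 'wrist_torque': array([0.01246623, 0.00850768, 0.00600419]), 'finger_force': 0.0, 'gripper_width': 1.0015772854064346}
```

View pics/scene0.png

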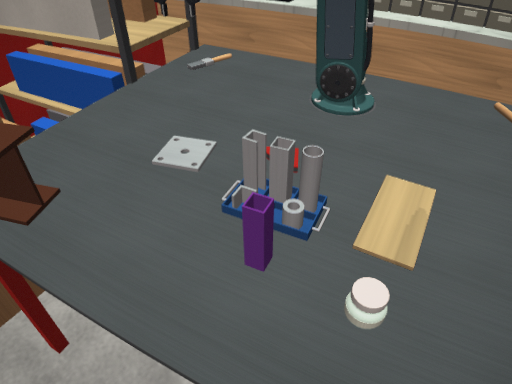

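View pics/top0.png

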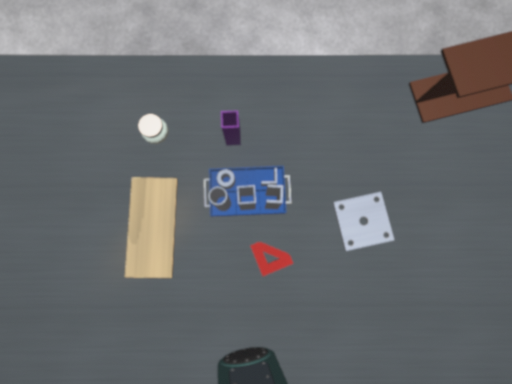

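The top view shows the round tube at (217,196), the square tube at (246,195) and the channel at (275,194). The boss is at (226,178) and the cleat at (270,180). The board is at (151,228), the plate at (364,221), the magnet at (270,258) and the tin at (152,127). There are two square tubes: a grey one at (246,195) in a front bay, and a purple one at (231,125) on the bench behind the rack. The grey one is the one meant, because it is bare steel and stands in a front bay. I'll confirm that in a crop.

```bash
cat > h.py <<'E'
from plant import readout, imaging
import cv2,numpy as np
def ray(px,name="top",p=None):
    p=p or imaging.camera_params(name)
    K=np.array([[p["fx"],0,p["cx"]],[0,p["fy"],p["cy"]],[0,0,1]])
    u=cv2.undistortPoints(np.array(px,float).reshape(-1,1,2),K,np.array(p["dist_coeffs"])).reshape(-1,2)
    E=np.array(p["extrinsics"]); d=np.c_[u[:,0],-u[:,1],-np.ones(len(u))]@E[:3,:3].T
    return E[:3,3],d
def cast(px,z,name="top",p=None):
    o,d=ray(px,name,p); return (o+d*((z-o[2])/d[:,2])[:,None])[:,:2]
def proj(P,name="top",p=None):
    p=p or imaging.camera_params(name); E=np.array(p["extrinsics"])
    q=(np.array(P,float)-E[:3,3])@E[:3,:3]; q=q*[1,-1,-1]
    K=np.array([[p["fx"],0,p["cx"]],[0,p["fy"],p["cy"]],[0,0,1]])
    return cv2.projectPoints(q,np.zeros(3),np.zeros(3),K,np.array(p["dist_coeffs"]))[0].reshape(-1,2)
E
python3 - <<'E'
from h import *
im=cv2.imread("pics/top0.png"); cv2.imwrite("pics/crop1.png",cv2.resize(im[158:228,195:305],None,fx=7,fy=7,interpolation=cv2.INTER_CUBIC))
hsv=cv2.cvtColor(im,cv2.COLOR_BGR2HSV)
def big(m,n):
    c,_=cv2.findContours(m,cv2.RETR_EXTERNAL,cv2.CHAIN_APPROX_NONE); return sorted(c,key=cv2.contourArea)[-n:]
def rect(c,z):
    w=cast(c.reshape(-1,2),z).astype(np.float32); r=cv2.minAreaRect(w*1000); return r
r=np.zeros(im.shape[:2],np.uint8)
m=cv2.inRange(hsv,(10,60,90),(30,255,255)); m[:,:100]=0;m[:,200:]=0
print("board",rect(big(m,1)[0],.012))
m=cv2.inRange(hsv,(100,140,60),(125,255,255)); m[:150]=0;m[240:]=0
m=cv2.morphologyEx(m,cv2.MORPH_CLOSE,np.ones((9,9)));print("rack",rect(big(m,1)[0],.022))
m=cv2.inRange(hsv,(0,0,140),(180,60,255)); m[:170]=0;m[270:]=0;m[:,:320]=0
c=big(m,1)[0];print("plate",rect(c,.01))
h=cv2.inRange(im,(0,0,0),(150,150,150));h[:211]=0;h[231:]=0;h[:,:354]=0;h[:,374:]=0
M=cv2.moments(h);print("hole",cast([[M['m10']/M['m00'],M['m01']/M['m00']]],.01))
m=cv2.inRange(hsv,(0,150,100),(8,255,255));m[:230]=0;m[300:]=0
print("magnet",rect(big(m,1)[0],.018), cast(cv2.approxPolyDP(big(m,1)[0],4,True).reshape(-1,2),.018))
print("tin",cast([[151,125]],.06),"purple",cast([[231,119]],.15),"boss",cast([[226,178]],.053),"rt",cast([[217.5,196]],.153),"sq",cast([[246,195]],.153),"ch",cast([[275,193.5]],.153))
E
```

```text
board ((488.074951171875, 284.1142578125), (120.50580596923828, 260.66632080078125), 88.74040222167969)
rack ((578.8572387695312, 32.175079345703125), (120.72750091552734, 189.4250030517578), 2.144211769104004)
plate ((500.4525146484375, -272.2581481933594), (133.72164916992188, 132.81878662109375), 11.979412078857422)
hole [[ 0.50048601 -0.27238299]]
magnet ((414.68505859375, -28.475852966308594), (80.06515502929688, 81.33636474609375), 22.04210662841797) [[ 0.43548321  0.02100591]
 [ 0.36481048 -0.00680175]
 [ 0.39198917 -0.0787562 ]
 [ 0.41985636 -0.0587109 ]
 [ 0.44302919 -0.00225839]]
tin [[0.74573382 0.28023864]] purple [[0.72857627 0.06828422]] boss [[0.60742123 0.08656237]] rt [[0.5476105  0.09747805]] sq [[0.54961805 0.03353033]] ch [[ 0.55276072 -0.03167143]]
```

View pics/crop1.png

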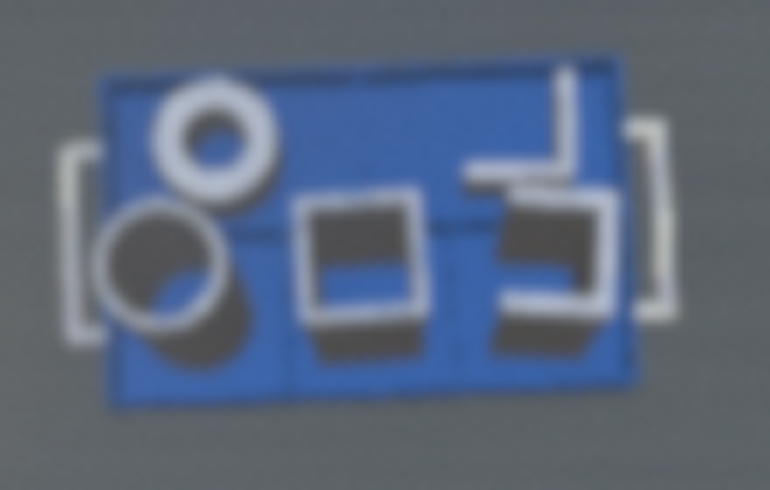

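The crop confirms it: the grey square tube stands in the middle front bay at crop (360,256). The round tube is at (160,265), the channel at (559,252) with its web towards -y, the boss at (215,140) and the cleat at (530,130).

```bash
cat >> h.py <<'E'
from scipy.spatial.transform import Rotation as Ro
def goal(x,y,z,yaw=1.616):
    s=readout.get_state(); R=Ro.from_euler("xyz",s["eef_rot"]); T=Ro.from_euler("xyz",[np.pi,0,yaw])
    d=R.inv().apply(np.array([x,y,z])-s["position"])*1000
    print("t %.1f"%s["t"],"pos",np.round(s["position"],4),"shift",np.round(d,1),"rot",np.round((R.inv()*T).as_rotvec(),4),"w %.3f F %.1f"%(s["gripper_width"],s["finger_force"]))
E
python3 - <<'E'
from h import *
c=lambda u,v,z: print(cast([[(u+.5)/7-.5+195,(v+.5)/7-.5+158]],z))
c(160,265,.153);c(360,256,.153);c(559,252,.153);c(215,140,.053)
goal(.548,.098,.24)
E
```

```text
[[0.54890552 0.09765198]]
[[0.55156239 0.03352848]]
[[ 0.55260364 -0.03038429]]
[[0.60853885 0.08839047]]
t 0.1 pos [ 0.1449 -0.5301  0.2492] shift [ 554.4 -499.7   10.3] rot [-0.0016 -0.0015 -1.3493] w 1.002 F 0.0
```

```bash
python3 -m jog '[554,-500,10,0,0,-1.349,80,554,-500,10,0,0,-1.349,80,554,-500,10,0,0,-1.349,80,554,-500,10,0,0,-1.349,80,554,-500,10,0,0,-1.349,80,554,-500,10,0,0,-1.349,80,554,-500,10,0,0,-1.349,80,554,-500,10,0,0,-1.349,80]' 40
python3 -c "
from h import *
goal(.549,.0975,.24)"
```

```text
t: 0.77
position: [0.3252, -0.2479, 0.2455]
eef_rot: [-3.141, -0.0, 1.272]
ft_force: [1.6, -0.3, 0.3]
gripper_width: 0.798
finger_force: 0.0
t 0.8 pos [ 0.3252 -0.2479  0.2455] shift [395.9 112.4   5.5] rot [-1.000e-04 -1.000e-04 -3.436e-01] w 0.798 F 0.0
```

```bash
python3 -m jog '[380,108,5,0,0,-0.25,80,380,108,5,0,0,-0.25,80,380,108,5,0,0,-0.25,80,380,108,5,0,0,-0.25,80,380,108,5,0,0,-0.25,80,380,108,5,0,0,-0.25,80,380,108,5,0,0,-0.25,80,380,108,5,0,0,-0.25,80]'>/dev/null
python3 -m jog '[0,0,0,0,0,0,80,0,0,0,0,0,0,80,0,0,0,0,0,0,80]' >/dev/null
python3 -c "
from h import *
goal(.549,.0975,.24)"
```

```text
t 1.7 pos [0.5073 0.0286 0.2409] shift [71.  38.   0.8] rot [-0.0018  0.0007 -0.0986] w 0.803 F 0.0
```

```bash
python3 -m jog '[71,38,1,0,0,-0.1,80,71,38,1,0,0,-0.1,80,71,38,1,0,0,-0.1,80,71,38,1,0,0,-0.1,80,71,38,1,0,0,-0.1,80]' >/dev/null
python3 - <<'E'
from h import *
goal(.549,.0975,.118)
p=imaging.camera_params("wrist"); im=imaging.snapshot("wrist")
for P in([.549,.0975,.153],[.5516,.0335,.153],[.5526,-.0304,.153],[.6085,.0884,.053]):
    q=proj([P],p=p)[0]; print(q); cv2.drawMarker(im,(int(q[0]),int(q[1])),(0,255,0),0,12)
cv2.imwrite("pics/w1.png",im)
E
```

```text
t 2.1 pos [0.549  0.096  0.2406] shift [1.700e+00 1.000e-01 1.226e+02] rot [-0.0006  0.001  -0.0011] w 0.801 F 0.0
[259.89825507 207.35632398]
[259.59206727 281.74477736]
[257.52918219 344.30466824]
[314.27479205 187.81479497]
```

View pics/w1.png

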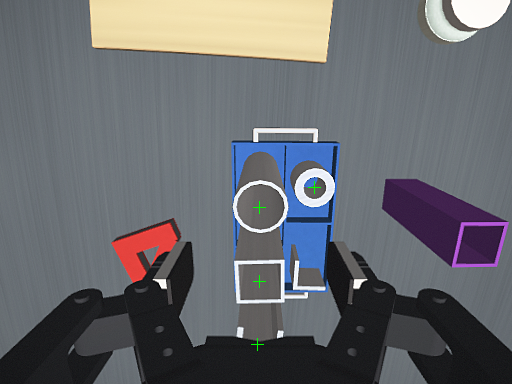

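The projected markers sit on the rim centres of the round tube (260,207) and square tube (260,282), and on the boss (314,188). The estimates hold, so I'll grasp.

```bash
python3 -m jog '[1.5,0,60,0,0,0,80,1.5,0,122,0,0,0,80,1.5,0,122,0,0,0,80,1.5,0,122,0,0,0,80,1.5,0,122,0,0,0,80,1.5,0,122,0,0,0,80]'
python3 -m jog '[0,0,0,0,0,0,30,0,0,0,0,0,0,30,0,0,0,0,0,0,30,0,0,0,0,0,0,30,0,0,0,0,0,0,30,0,0,0,0,0,0,30]' 50
```

```text
t: 2.65
position: [0.5508, 0.0982, 0.1215]
eef_rot: [3.137, 0.0, 1.615]
ft_force: [0.0, -0.5, 1.0]
gripper_width: 0.797
finger_force: 0.0
t: 3.15
position: [0.5509, 0.0991, 0.1227]
eef_rot: [3.136, 0.0, 1.617]
ft_force: [-1.8, -0.7, 6.4]
gripper_width: 0.475
finger_force: 49.6
```

```bash
python3 -m jog '[0,0,-10,0,0,0,30,0,0,-30,0,0,0,30,0,0,-50,0,0,0,30,0,0,-65,0,0,0,30,0,0,-65,0,0,0,30,0,0,-65,0,0,0,30]'
python3 -c "
from h import *
goal(.578,.284,.185)"
```

```text
t: 3.65
position: [0.55, 0.0992, 0.1847]
eef_rot: [3.139, -0.0, 1.617]
ft_force: [-0.1, 0.6, -4.6]
gripper_width: 0.483
finger_force: 51.6
t 3.6 pos [0.55   0.0992 0.1847] shift [183.4  36.5  -0.2] rot [ 0.0025 -0.      0.0008] w 0.483 F 51.6
```

```bash
python3 -m jog '[20,4,0,0,0,0,30,50,10,0,0,0,0,30,80,16,0,0,0,0,30,110,22,0,0,0,0,30,140,28,0,0,0,0,30,165,33,0,0,0,0,30,183,36,0,0,0,0,30,183,36,0,0,0,0,30]'
python3 -m jog '[0,0,0,0,0,0,30,0,0,15,0,0,0,30,0,0,30,0,0,0,30,0,0,42,0,0,0,30,0,0,46,0,0,0,30,0,0,46,0,0,0,30,0,0,46,0,0,0,30]'
python3 -c "
from h import *
goal(.578,.284,.1317)"
```

```text
t: 4.32
position: [0.5757, 0.2874, 0.1804]
eef_rot: [-3.137, -0.001, 1.621]
ft_force: [-0.0, -0.2, -4.1]
gripper_width: 0.485
finger_force: 51.5
t: 4.9
position: [0.5769, 0.2829, 0.1373]
eef_rot: [-3.141, 0.0, 1.616]
ft_force: [0.8, 0.2, -4.3]
gripper_width: 0.483
finger_force: 51.4
t 4.9 pos [0.5769 0.2829 0.1373] shift [1.1 1.1 5.6] rot [-0.0007  0.0005  0.0001] w 0.483 F 51.4
```

```bash
python3 -m jog '[0,0,2,0,0,0,30,0,0,4,0,0,0,30,0,0,5,0,0,0,30,0,0,6,0,0,0,30,0,0,6,0,0,0,30]'
```

```text
t: 5.32
position: [0.5771, 0.2836, 0.132]
eef_rot: [3.141, -0.0, 1.617]
ft_force: [-0.5, -0.0, -4.2]
gripper_width: 0.478
finger_force: 51.4
```

```bash
for i in 1 2 3; do python3 -m jog '[0,0,1,0,0,0,30,0,0,1,0,0,0,30]' | grep -E 'pos|ft_f'; done
```

```text
position: [0.5772, 0.2837, 0.1319]
ft_force: [-1.1, -0.7, -0.3]
position: [0.5772, 0.2838, 0.1318]
ft_force: [-3.5, -1.1, 4.3]
position: [0.5772, 0.2839, 0.1318]
ft_force: [-4.6, -1.9, 8.2]
```

```bash
python3 -m jog '[0,0,-2,0,0,0,75,0,0,-2,0,0,0,75,0,0,-2,0,0,0,75,0,0,-2,0,0,0,75]' |grep -E "wid|finger_f"
python3 -m jog '[0,0,-20,0,0,0,75,0,0,-55,0,0,0,75,0,0,-95,0,0,0,75,0,0,-105,0,0,0,75,0,0,-105,0,0,0,75,0,0,-105,0,0,0,75]'>/dev/null
python3 -c "
from h import *
goal(.5515,.0335,.235)"
```

```text
gripper_width: 0.749
finger_force: 0.0
t 6.7 pos [0.5774 0.2837 0.2363] shift [-248.7  -37.4    1.1] rot [ 0.0021 -0.0006  0.0007] w 0.751 F 0.0
```

Next, the square tube.

```bash
python3 -m jog '[-249,-37,1,0,0,0,80,-249,-37,1,0,0,0,80,-249,-37,1,0,0,0,80,-249,-37,1,0,0,0,80,-249,-37,1,0,0,0,80,-249,-37,1,0,0,0,80,-249,-37,1,0,0,0,80,-249,-37,1,0,0,0,80]'>/dev/null
python3 -m jog '[0,0,0,0,0,0,80,0,0,0,0,0,0,80,0,0,0,0,0,0,80]'>/dev/null
python3 - <<'E'
from h import *
goal(.5515,.0335,.118)
p=imaging.camera_params("wrist"); im=imaging.snapshot("wrist")
for P in([.5772,.284,.162],[.5515,.0335,.153]):
    q=proj([P],p=p)[0]; cv2.drawMarker(im,(int(q[0]),int(q[1])),(0,255,0),0,12)
cv2.imwrite("pics/w2.png",im)
E
```

```text
t 7.6 pos [0.5514 0.0346 0.2337] shift [ -1.2   0.2 115.7] rot [-0.0014 -0.0004  0.0032] w 0.800 F 0.0
```

View pics/w2.png

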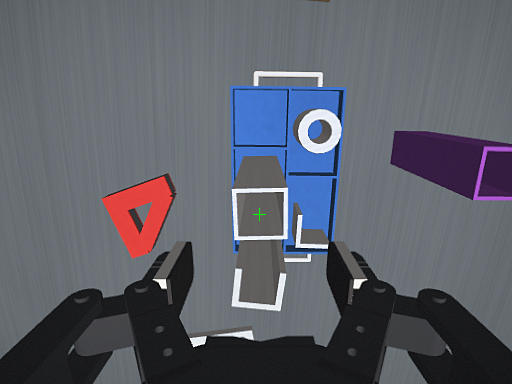

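The marker sits on the square tube's centre (260,214). Its round-tube bay is empty and everything else is undisturbed.

```bash
python3 -m jog '[-1,0,60,0,0,0,80,-1,0,114,0,0,0,80,-1,0,114,0,0,0,80,-1,0,114,0,0,0,80,-1,0,114,0,0,0,80,-1,0,114,0,0,0,80]' |grep -E "pos|ft_f"
python3 -m jog '[0,0,0,0,0,0,30,0,0,0,0,0,0,30,0,0,0,0,0,0,30,0,0,0,0,0,0,30,0,0,0,0,0,0,30,0,0,0,0,0,0,30]' 50
python3 -m jog '[0,0,-10,0,0,0,30,0,0,-30,0,0,0,30,0,0,-50,0,0,0,30,0,0,-65,0,0,0,30,0,0,-65,0,0,0,30,0,0,-65,0,0,0,30]'
python3 -c "
from h import *
goal(.488,.284,.185)"
```

```text
position: [0.5529, 0.0327, 0.1229]
ft_force: [0.0, 0.3, 0.0]
t: 8.62
position: [0.5527, 0.0321, 0.1238]
eef_rot: [3.137, 0.0, 1.617]
ft_force: [-2.0, 0.3, 7.1]
gripper_width: 0.464
finger_force: 50.1
t: 9.12
position: [0.5518, 0.032, 0.186]
eef_rot: [3.14, 0.0, 1.617]
ft_force: [-0.8, -0.9, -6.7]
gripper_width: 0.463
finger_force: 51.5
t 9.1 pos [0.5518 0.032  0.186 ] shift [254.6 -52.1   0.9] rot [0.0013 0.0002 0.0007] w 0.463 F 51.5
```

```bash
python3 -m jog '[20,-8,0,0,0,0,30,55,-20,0,0,0,0,30,90,-32,0,0,0,0,30,125,-40,0,0,0,0,30,160,-50,0,0,0,0,30,195,-52,0,0,0,0,30,230,-52,0,0,0,0,30,254,-52,0,0,0,0,30]'>/dev/null
python3 -m jog '[0,0,0,0,0,0,30,0,0,0,0,0,0,30,0,0,20,0,0,0,30,0,0,35,0,0,0,30,0,0,46,0,0,0,30,0,0,46,0,0,0,30,0,0,46,0,0,0,30]'>/dev/null
python3 -c "
from h import *
goal(.488,.284,.1328)"
```

```text
t 10.4 pos [0.4872 0.2822 0.138 ] shift [1.8 0.9 5.2] rot [-0.0032  0.0016 -0.0004] w 0.463 F 51.5
```

```bash
python3 -m jog '[0,0,2,0,0,0,30,0,0,4,0,0,0,30,0,0,5,0,0,0,30,0,0,6,0,0,0,30,0,0,6,0,0,0,30]' | grep -E 'pos|ft_f'; for i in 1 2 ; do python3 -m jog '[0,0,1,0,0,0,30,0,0,1,0,0,0,30]' | grep -E 'pos|ft_f'; done
```

```text
position: [0.488, 0.2835, 0.1338]
ft_force: [-0.5, -0.6, -5.3]
position: [0.4881, 0.2836, 0.1331]
ft_force: [0.5, -0.3, -5.3]
position: [0.4881, 0.2837, 0.133]
ft_force: [-1.3, 0.2, 1.7]
```

```bash
python3 -m jog '[0,0,1,0,0,0,30,0,0,1,0,0,0,30]' | grep -E 'pos|ft_f'
python3 -m jog '[0,0,-1,0,0,0,70,0,0,-1,0,0,0,70,0,0,-1,0,0,0,70,0,0,-1,0,0,0,70]' |grep -E "wid|finger_f"
python3 -m jog '[0,0,-20,0,0,0,70,0,0,-55,0,0,0,70,0,0,-95,0,0,0,70,0,0,-105,0,0,0,70,0,0,-105,0,0,0,70,0,0,-105,0,0,0,70]'>/dev/null
python3 -c "
from h import *
goal(.5526,-.0295,.235)"
```

```text
position: [0.4881, 0.2838, 0.1329]
ft_force: [-3.6, -0.2, 6.0]
gripper_width: 0.703
finger_force: 0.0
t 12.1 pos [0.4883 0.2836 0.2373] shift [-315.7   49.8    2.2] rot [ 0.002  -0.0006  0.0007] w 0.699 F 0.0
```

```bash
python3 -m jog '[-316,50,2,0,0,0,80,-316,50,2,0,0,0,80,-316,50,2,0,0,0,80,-316,50,2,0,0,0,80,-316,50,2,0,0,0,80,-316,50,2,0,0,0,80,-316,50,2,0,0,0,80,-316,50,2,0,0,0,80]'>/dev/null
python3 -m jog '[0,0,0,0,0,0,80,0,0,0,0,0,0,80,0,0,0,0,0,0,80]'>/dev/null
python3 - <<'E'
from h import *
goal(.5526,-.0295,.118)
p=imaging.camera_params("wrist"); im=imaging.snapshot("wrist")
for P in([.5526,-.0295,.153],):
    q=proj([P],p=p)[0]; cv2.drawMarker(im,(int(q[0]),int(q[1])),(0,255,0),0,12)
cv2.imwrite("pics/w3.png",im)
t=imaging.snapshot("top")
cv2.imwrite("pics/t3.png",cv2.resize(t[165:285,115:315],None,fx=4,fy=4,interpolation=cv2.INTER_CUBIC))
E
```

```text
t 13.0 pos [ 0.5516 -0.0295  0.2325] shift [ -0.2   1.4 114.5] rot [-0.0036 -0.0014  0.0006] w 0.796 F 0.0
```

View pics/w3.png

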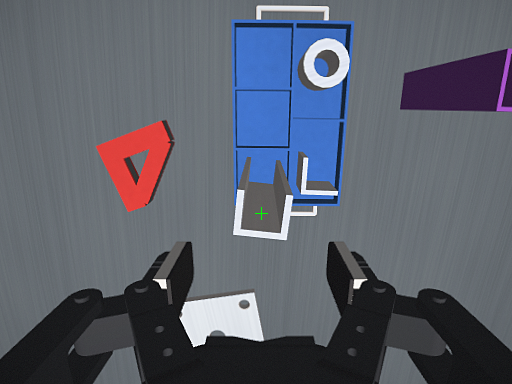

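The marker sits on the channel's centre (261,214), with the web at (234,234)–(286,240). The channel is turned about 7° clockwise from the tool, so I'll turn the tool by +0.12 before gripping.

```bash
python3 -m jog '[0,1,10,0,0,0.12,80,0,1,60,0,0,0.12,80,0,1,112,0,0,0.12,80,0,1,112,0,0,0.12,80,0,1,112,0,0,0.12,80,0,1,112,0,0,0.12,80,0,1,112,0,0,0.12,80]' |grep -E "pos|ft_f"
python3 -m jog '[0,0,0,0,0,0,30,0,0,0,0,0,0,30,0,0,0,0,0,0,30,0,0,0,0,0,0,30,0,0,0,0,0,0,30,0,0,0,0,0,0,30]' 60
python3 -m jog '[0,0,-10,0,0,0,30,0,0,-30,0,0,0,30,0,0,-50,0,0,0,30,0,0,-65,0,0,0,30,0,0,-65,0,0,0,30,0,0,-65,0,0,0,30]'
python3 -c "
from h import *
goal(.398,.284,.185)"
```

```text
position: [0.5546, -0.0292, 0.1248]
ft_force: [-0.3, -0.7, 0.2]
t: 14.22
position: [0.5542, -0.0299, 0.1253]
eef_rot: [3.138, 0.0, 1.497]
ft_force: [-2.3, 0.3, 5.2]
gripper_width: 0.465
finger_force: 60.7
t: 14.72
position: [0.5533, -0.03, 0.1873]
eef_rot: [3.142, 0.0, 1.497]
ft_force: [0.2, -0.9, -8.6]
gripper_width: 0.458
finger_force: 62.3
t 14.7 pos [ 0.5533 -0.03    0.1873] shift [ 301.6 -178.2    2.3] rot [ 0.000e+00  1.000e-04 -1.194e-01] w 0.458 F 62.3
```

View pics/t3.png

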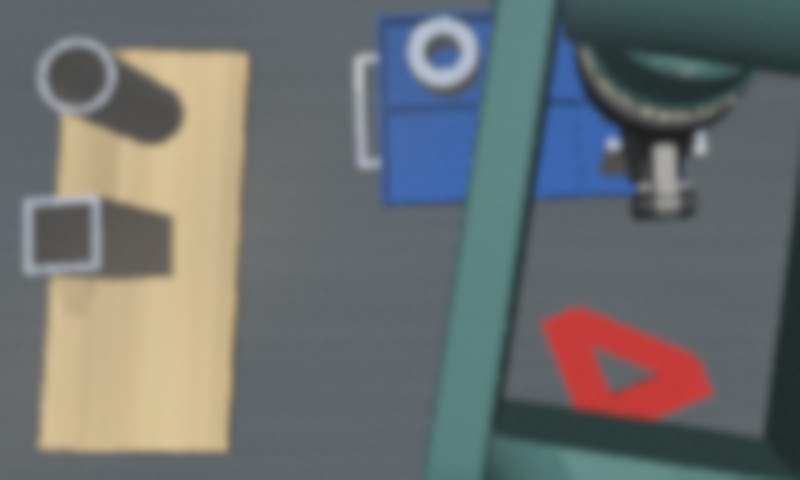

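Both tubes stand on the board: the round rim is at (78,75) in the crop and the square rim at (63,237). Next I'll set down the channel.

```bash
python3 -m jog '[16,-10,0,0,0,0,30,45,-28,0,0,0,0,30,75,-46,0,0,0,0,30,105,-64,0,0,0,0,30,135,-82,0,0,0,0,30,165,-100,0,0,0,0,30,195,-118,0,0,0,0,30,225,-136,0,0,0,0,30]'>/dev/null
python3 -m jog '[30,-16,0,0,0,0,30,60,-34,0,0,0,0,30,77,-43,0,0,0,0,30,77,-43,0,0,0,0,30,77,-43,20,0,0,0,30,77,-43,35,0,0,0,30,77,-43,46,0,0,0,30,77,-43,46,0,0,0,30]'>/dev/null
python3 -m jog '[0,0,0,0,0,0,30,0,0,0,0,0,0,30]'>/dev/null
python3 -c "
from h import *
goal(.398,.284,.1343,1.497)"
```

```text
t 16.2 pos [0.3976 0.2843 0.1419] shift [-0.3  0.4  7.6] rot [ 0.0005 -0.0001 -0.0008] w 0.464 F 62.7
```

```bash
python3 -m jog '[0,0,2,0,0,0,30,0,0,4,0,0,0,30,0,0,6,0,0,0,30,0,0,7,0,0,0,30,0,0,7,0,0,0,30,0,0,7,0,0,0,30]' | grep -E 'pos|ft_f'; for i in 1 2 3; do python3 -m jog '[0,0,1,0,0,0,30,0,0,1,0,0,0,30]' | grep -E 'pos|ft_f'; done
```

```text
position: [0.3972, 0.2845, 0.1347]
ft_force: [0.4, 0.4, -7.6]
position: [0.3973, 0.2847, 0.1344]
ft_force: [-1.9, -0.7, -3.2]
position: [0.3973, 0.2848, 0.1344]
ft_force: [-3.9, -1.3, 4.1]
position: [0.3973, 0.2849, 0.1343]
ft_force: [-5.4, -1.8, 9.4]
```

```bash
python3 -m jog '[0,0,-1,0,0,0,70,0,0,-1,0,0,0,70,0,0,-1,0,0,0,70,0,0,-1,0,0,0,70]' |grep -E "wid|finger_f"
python3 -m jog '[0,0,-20,0,0,0,70,0,0,-55,0,0,0,70,0,0,-95,0,0,0,70,0,0,-105,0,0,0,70,0,0,-105,0,0,0,70,0,0,-105,0,0,0,70]'>/dev/null
python3 - <<'E'
from h import *
goal(.6085,.0884,.16,1.616)
E
```

```text
gripper_width: 0.701
finger_force: 0.0
t 18.1 pos [0.3975 0.2847 0.2378] shift [-180.2  224.8   78. ] rot [ 0.0014 -0.0006 -0.1193] w 0.700 F 0.0
```

```bash
python3 -m jog '[-180,225,0,0,0,-0.12,80,-180,225,0,0,0,-0.12,80,-180,225,0,0,0,-0.12,80,-180,225,0,0,0,-0.12,80,-180,225,0,0,0,-0.12,80,-180,225,0,0,0,-0.12,80,-180,225,0,0,0,-0.12,80,-180,225,0,0,0,-0.12,80]'>/dev/null
python3 -m jog '[0,0,0,0,0,0,80,0,0,30,0,0,0,80,0,0,60,0,0,0,80,0,0,70,0,0,0,80,0,0,70,0,0,0,80,0,0,70,0,0,0,80]'>/dev/null
python3 - <<'E'
from h import *
goal(.6085,.0884,.047)
p=imaging.camera_params("wrist"); im=imaging.snapshot("wrist")
for P in([.6085,.0884,.053],):
    q=proj([P],p=p)[0]; cv2.drawMarker(im,(int(q[0]),int(q[1])),(0,255,0),0,12)
cv2.imwrite("pics/w4.png",im)
t=imaging.snapshot("top")
cv2.imwrite("pics/t4.png",cv2.resize(t[165:285,115:315],None,fx=4,fy=4,interpolation=cv2.INTER_CUBIC))
E
```

```text
t 19.2 pos [0.6072 0.0892 0.1668] shift [ -0.9   1.5 119.8] rot [-0.0023 -0.0001  0.002 ] w 0.799 F 0.0
```

View pics/w4.png

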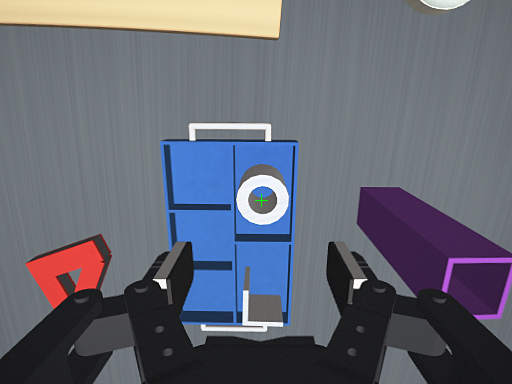

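View pics/t4.png

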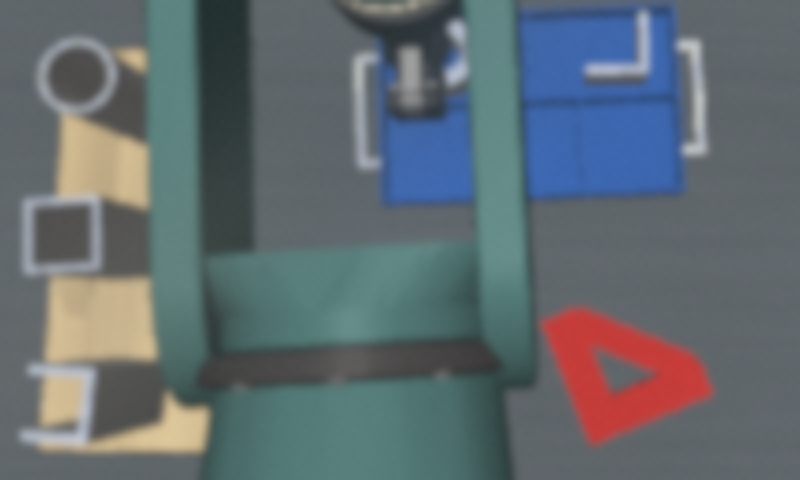

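All three lengths stand on the board at (78,75), (63,237) and (60,405). The marker sits on the boss's bore (262,200), and the purple tube is well clear of the fingers.

```bash
python3 -m jog '[-1,1.5,40,0,0,0,80,-1,1.5,75,0,0,0,80,-1,1.5,105,0,0,0,80,-1,1.5,118,0,0,0,80,-1,1.5,118,0,0,0,80,-1,1.5,118,0,0,0,80,-1,1.5,118,0,0,0,80]' |grep -E "pos|ft_f"
python3 -m jog '[0,0,3,0,0,0,80,0,0,3,0,0,0,80]' |grep -E "pos|ft_f"
```

```text
position: [0.6121, 0.0876, 0.0531]
ft_force: [-0.4, 0.2, -0.3]
position: [0.6112, 0.0875, 0.0488]
ft_force: [-0.7, 0.1, -0.5]
```

```bash
python3 -m jog '[0.5,-2,1,0,0,0,80,0.5,-2,1,0,0,0,80]' |grep -E "pos|ft_f"
python3 -m jog '[0,0,0,0,0,0,30,0,0,0,0,0,0,30,0,0,0,0,0,0,30,0,0,0,0,0,0,30,0,0,0,0,0,0,30,0,0,0,0,0,0,30]' 50
python3 -m jog '[0,0,-10,0,0,0,30,0,0,-30,0,0,0,30,0,0,-60,0,0,0,30,0,0,-90,0,0,0,30,0,0,-90,0,0,0,30,0,0,-90,0,0,0,30]'
python3 -c "
from h import *
goal(.5005,-.2724,.13)"
```

```text
position: [0.6078, 0.0879, 0.0462]
ft_force: [-0.6, 0.1, -0.4]
t: 20.73
position: [0.6083, 0.0879, 0.0463]
eef_rot: [3.14, 0.0, 1.617]
ft_force: [0.6, -0.2, 3.5]
gripper_width: 0.512
finger_force: 51.5
t: 21.23
position: [0.6085, 0.0879, 0.1371]
eef_rot: [3.139, 0.0, 1.617]
ft_force: [0.1, 0.5, -4.2]
gripper_width: 0.514
finger_force: 53.1
t 21.2 pos [0.6085 0.0879 0.1371] shift [-354.9 -124.5    6.8] rot [0.0031 0.0001 0.0008] w 0.514 F 53.1
```

```bash
python3 -m jog '[-20,-7,0,0,0,0,30,-55,-19,0,0,0,0,30,-90,-31,0,0,0,0,30,-125,-44,0,0,0,0,30,-160,-56,0,0,0,0,30,-195,-68,0,0,0,0,30,-230,-81,0,0,0,0,30,-265,-93,0,0,0,0,30]'>/dev/null
python3 -m jog '[-30,-10,0,0,0,0,30,-60,-21,0,0,0,0,30,-90,-31,0,0,0,0,30,-90,-31,0,0,0,0,30,-90,-31,0,0,0,0,30,-90,-31,0,0,0,0,30]'>/dev/null
python3 - <<'E'
from h import *
goal(.5005,-.2724,.06)
p=imaging.camera_params("wrist"); im=imaging.snapshot("wrist")
q=proj([[.5005,-.2724,.01]],p=p)[0]; cv2.drawMarker(im,(int(q[0]),int(q[1])),(0,255,0),0,12)
cv2.imwrite("pics/w5.png",im)
E
```

```text
t 22.4 pos [ 0.4989 -0.2715  0.1327] shift [-1.3  1.9 72.7] rot [-0.0041 -0.0039  0.0001] w 0.514 F 53.0
```

View pics/w5.png

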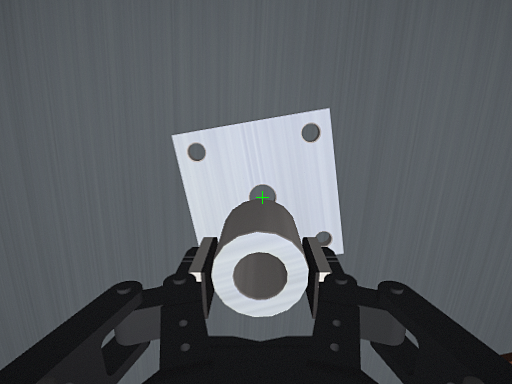

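The marker falls on the plate's centre hole (262,196), and the boss is held straight. I'll lower it.

```bash
python3 -m jog '[-1,2,20,0,0,0,30,-1,2,45,0,0,0,30,-1,2,65,0,0,0,30,-1,2,72,0,0,0,30,-1,2,72,0,0,0,30,-1,2,72,0,0,0,30,-1,2,72,0,0,0,30]' |grep -E "pos|ft_f"
python3 -m jog '[0,0,0,0,0,0,30,0,0,0,0,0,0,30]' >/dev/null
python3 -c "
from h import *
goal(.5005,-.2724,.0533)"
```

```text
position: [0.5035, -0.2736, 0.0654]
ft_force: [-0.1, 0.1, -3.5]
t 23.2 pos [ 0.5032 -0.2739  0.0654] shift [ 1.7 -2.7 12.1] rot [0.0026 0.002  0.0009] w 0.517 F 53.0
```

```bash
python3 -m jog '[1.5,-2.5,3,0,0,0,30,1.5,-2.5,6,0,0,0,30,1.5,-2.5,9,0,0,0,30,1.5,-2.5,11,0,0,0,30,1.5,-2.5,11,0,0,0,30,1.5,-2.5,11,0,0,0,30]' |grep -E "pos|ft_f"
for i in 1 2 3; do python3 -m jog '[0,0,1,0,0,0,30,0,0,1,0,0,0,30]' | grep -E 'pos|ft_f'; done
```

```text
position: [0.4995, -0.272, 0.0534]
ft_force: [-2.6, 1.6, 3.2]
position: [0.4995, -0.272, 0.0533]
ft_force: [-6.1, 3.3, 7.3]
position: [0.4996, -0.272, 0.0533]
ft_force: [-6.3, 4.1, 12.1]
position: [0.4996, -0.272, 0.0533]
ft_force: [-8.0, 5.4, 15.2]
```

```bash
python3 -m jog '[0,0,-3,0,0,0,30,0,0,-3,0,0,0,30]' |grep -E "pos|ft_f"
python3 -m jog '[0,0,0,0,0,0,75,0,0,0,0,0,0,75,0,0,0,0,0,0,75,0,0,0,0,0,0,75]' |grep -E "wid|finger_f"
python3 -m jog '[0,0,-20,0,0,0,75,0,0,-55,0,0,0,75,0,0,-95,0,0,0,75,0,0,-135,0,0,0,75,0,0,-175,0,0,0,75,0,0,-185,0,0,0,75,0,0,-185,0,0,0,75,0,0,-185,0,0,0,75]'>/dev/null
python3 - <<'E'
from h import *
t=imaging.snapshot("top"); w=imaging.snapshot("wrist")
cv2.imwrite("pics/t6.png",np.hstack([t[120:300,330:400].repeat(2,0).repeat(2,1),w[:360,50:460]]))
goal(.3973,.2849,.24,1.497)
E
```

```text
position: [0.5004, -0.2725, 0.0533]
ft_force: [-1.1, 1.1, 3.7]
gripper_width: 0.747
finger_force: 0.0
t 25.5 pos [ 0.4989 -0.2715  0.2348] shift [560.4 -75.9  -3.4] rot [-0.0039 -0.0025  0.1198] w 0.745 F 0.0
```

View pics/t6.png

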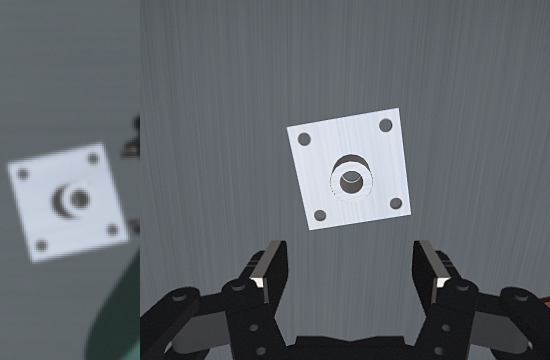

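The boss stands upright on the plate over the hole (wrist crop 351,178; plate centre about 349,169). Now I'll return the channel.

```bash
python3 -m jog '[290,-39,-3,0,0,0.12,75,290,-39,-3,0,0,0.12,75,290,-39,-3,0,0,0.12,75,290,-39,-3,0,0,0.12,75,290,-39,-3,0,0,0.12,75,290,-39,-3,0,0,0.12,75,290,-39,-3,0,0,0.12,75,290,-39,-3,0,0,0.12,75]'>/dev/null
python3 -m jog '[0,0,0,0,0,0,70,0,0,0,0,0,0,70]'>/dev/null
python3 -c "
from h import *
goal(.3973,.2849,.24,1.497)"
```

```text
t 26.3 pos [0.4468 0.0158 0.2387] shift [264.7 -69.1  -1.3] rot [-0.0033  0.0008  0.0006] w 0.706 F 0.0
```

```bash
python3 -m jog '[264.5,-69,-1,0,0,0,70,264.5,-69,-1,0,0,0,70,264.5,-69,-1,0,0,0,70,264.5,-69,-1,0,0,0,70,264.5,-69,-1,0,0,0,70,264.5,-69,-1,0,0,0,70,264.5,-69,-1,0,0,0,70,264.5,-69,-1,0,0,0,70]'>/dev/null
python3 -m jog '[0,0,0,0,0,0,70,0,0,0,0,0,0,70,0,0,0,0,0,0,70]'>/dev/null
python3 -c "
from h import *
goal(.3973,.2849,.1343,1.497)"
```

```text
t 27.2 pos [0.399 0.283 0.241] shift [  1.9  -1.8 106.7] rot [-0.0005  0.0012 -0.0034] w 0.702 F 0.0
```

```bash
python3 -m jog '[2,-2,35,0,0,0,70,2,-2,65,0,0,0,70,2,-2,95,0,0,0,70,2,-2,105,0,0,0,70,2,-2,105,0,0,0,70,2,-2,105,0,0,0,70,2,-2,105,0,0,0,70]' |grep -E "pos|ft_f"
python3 -m jog '[0,0,0,0,0,0,30,0,0,0,0,0,0,30,0,0,0,0,0,0,30,0,0,0,0,0,0,30,0,0,0,0,0,0,30,0,0,0,0,0,0,30]' 60
python3 -m jog '[0,0,-10,0,0,0,30,0,0,-30,0,0,0,30,0,0,-50,0,0,0,30,0,0,-60,0,0,0,30,0,0,-60,0,0,0,30,0,0,-60,0,0,0,30]'
python3 -c "
from h import *
goal(.5538,-.03,.19,1.497)"
```

```text
position: [0.3979, 0.2871, 0.139]
ft_force: [0.7, -0.2, 0.2]
t: 28.3
position: [0.3972, 0.2876, 0.139]
eef_rot: [3.138, -0.002, 1.497]
ft_force: [-2.0, -0.1, 6.4]
gripper_width: 0.467
finger_force: 60.8
t: 28.8
position: [0.3961, 0.2868, 0.196]
eef_rot: [-3.141, 0.0, 1.497]
ft_force: [0.1, 0.2, -8.0]
gripper_width: 0.46
finger_force: 62.4
t 28.8 pos [0.3961 0.2868 0.196 ] shift [-304.3  180.7    6. ] rot [-0.0007  0.0005 -0.0001] w 0.460 F 62.4
```

```bash
python3 -m jog '[-16,10,0,0,0,0,30,-45,27,0,0,0,0,30,-75,45,0,0,0,0,30,-105,63,0,0,0,0,30,-135,81,0,0,0,0,30,-165,99,0,0,0,0,30,-195,117,0,0,0,0,30,-225,135,0,0,0,0,30]'>/dev/null
python3 -m jog '[-30,18,0,0,0,0,30,-60,36,0,0,0,0,30,-76,46,0,0,0,0,30,-76,46,0,0,0,0,30,-76,46,0,0,0,0,30,-76,46,0,0,0,0,30]'>/dev/null
python3 -c "
from h import *
goal(.5538,-.0275,.14,1.497)"
```

```text
t 30.0 pos [ 0.5534 -0.0262  0.1943] shift [-1.4  0.8 54.3] rot [-0.0047 -0.0011 -0.0004] w 0.459 F 62.9
```

```bash
python3 -m jog '[-1,0,15,0,0,0,30,-1,0,30,0,0,0,30,-1,0,45,0,0,0,30,-1,0,52,0,0,0,30,-1,0,52,0,0,0,30,-1,0,52,0,0,0,30]'>/dev/null
python3 -c "
from h import *
goal(.5538,-.0275,.13,1.497)"
```

```text
t 30.5 pos [ 0.5539 -0.0268  0.1441] shift [-0.7 -0.1 14.1] rot [-0.0015 -0.0002  0.001 ] w 0.463 F 62.7
```

```bash
python3 -m jog '[0,0,4,0,0,0,30,0,0,8,0,0,0,30,0,0,11,0,0,0,30,0,0,12,0,0,0,30,0,0,12,0,0,0,30,0,0,12,0,0,0,30]' |grep -E "pos|ft_f"
for i in 1 2 3; do python3 -m jog '[0,0,1,0,0,0,30,0,0,1,0,0,0,30]' | grep -E 'pos|ft_f'; done
```

```text
position: [0.5545, -0.0277, 0.1326]
ft_force: [0.3, 0.2, -7.5]
position: [0.5546, -0.0277, 0.1317]
ft_force: [-0.4, -0.1, -7.2]
position: [0.5544, -0.0277, 0.1305]
ft_force: [-0.2, -0.0, -7.7]
position: [0.5546, -0.0277, 0.1303]
ft_force: [-0.6, 0.5, -4.0]
```

```bash
python3 -m jog '[0,0,1,0,0,0,30,0,0,1,0,0,0,30]' | grep -E 'pos|ft_f'
python3 -m jog '[0,0,0,0,0,0,70,0,0,0,0,0,0,70,0,0,0,0,0,0,70,0,0,0,0,0,0,70]' |grep -E "wid|finger_f"
python3 -m jog '[0,0,-20,0,0,0,70,0,0,-55,0,0,0,70,0,0,-95,0,0,0,70,0,0,-105,0,0,0,70,0,0,-105,0,0,0,70,0,0,-105,0,0,0,70]'>/dev/null
python3 -c "
from h import *
goal(.4882,.2838,.24)"
```

```text
position: [0.5546, -0.0277, 0.1302]
ft_force: [-4.5, 0.4, 2.1]
gripper_width: 0.698
finger_force: 0.0
t 32.5 pos [ 0.555  -0.0277  0.2344] shift [305.7 -89.7  -5.9] rot [ 0.0026  0.0004 -0.1192] w 0.699 F 0.0
```

```bash
python3 -m jog '[306,-90,-6,0,0,-0.12,70,306,-90,-6,0,0,-0.12,70,306,-90,-6,0,0,-0.12,70,306,-90,-6,0,0,-0.12,70,306,-90,-6,0,0,-0.12,70,306,-90,-6,0,0,-0.12,70,306,-90,-6,0,0,-0.12,70,306,-90,-6,0,0,-0.12,70]'>/dev/null
python3 -m jog '[0,0,0,0,0,0,70,0,0,0,0,0,0,70,0,0,0,0,0,0,70]'>/dev/null
python3 -c "
from h import *
goal(.4882,.2838,.1335)"
```

```text
t 33.4 pos [0.4868 0.2835 0.2374] shift [  0.4   1.7 103.9] rot [-0.0032  0.0022  0.0009] w 0.696 F 0.0
```

```bash
python3 -m jog '[0,1,35,0,0,0,70,0,1,65,0,0,0,70,0,1,95,0,0,0,70,0,1,104,0,0,0,70,0,1,104,0,0,0,70,0,1,104,0,0,0,70,0,1,104,0,0,0,70]' |grep -E "pos|ft_f"
python3 -m jog '[0,0,0,0,0,0,30,0,0,0,0,0,0,30,0,0,0,0,0,0,30,0,0,0,0,0,0,30,0,0,0,0,0,0,30,0,0,0,0,0,0,30]' 50
python3 -m jog '[0,0,-10,0,0,0,30,0,0,-30,0,0,0,30,0,0,-50,0,0,0,30,0,0,-60,0,0,0,30,0,0,-60,0,0,0,30,0,0,-60,0,0,0,30]'
python3 -c "
from h import *
goal(.5525,.033,.19)"
```

```text
position: [0.4898, 0.2842, 0.138]
ft_force: [0.3, 0.0, 0.1]
t: 34.47
position: [0.489, 0.2847, 0.1383]
eef_rot: [3.138, -0.001, 1.617]
ft_force: [-2.0, -1.6, 6.6]
gripper_width: 0.46
finger_force: 50.5
t: 34.97
position: [0.4884, 0.2843, 0.1955]
eef_rot: [3.141, 0.0, 1.617]
ft_force: [-0.5, -0.2, -4.6]
gripper_width: 0.466
finger_force: 51.5
t 35.0 pos [0.4884 0.2843 0.1955] shift [-253.9   52.5    5.5] rot [0.0003 0.     0.0009] w 0.466 F 51.5
```

```bash
python3 -m jog '[-20,8,0,0,0,0,30,-55,18,0,0,0,0,30,-90,26,0,0,0,0,30,-125,34,0,0,0,0,30,-160,42,0,0,0,0,30,-195,50,0,0,0,0,30,-230,52,0,0,0,0,30,-254,52,0,0,0,0,30]'>/dev/null
python3 -m jog '[0,0,0,0,0,0,30,0,0,0,0,0,0,30,0,0,20,0,0,0,30,0,0,40,0,0,0,30,0,0,52,0,0,0,30,0,0,52,0,0,0,30,0,0,52,0,0,0,30]'>/dev/null
python3 -c "
from h import *
goal(.5525,.033,.1293)"
```

```text
t 36.2 pos [0.5509 0.0338 0.142 ] shift [-0.8  1.6 12.7] rot [-0.0036 -0.0005  0.002 ] w 0.462 F 51.8
```

```bash
python3 -m jog '[0,0,4,0,0,0,30,0,0,8,0,0,0,30,0,0,10,0,0,0,30,0,0,11,0,0,0,30,0,0,11,0,0,0,30,0,0,11,0,0,0,30]' |grep -E "pos|ft_f"
for i in 1 2 3; do python3 -m jog '[0,0,1,0,0,0,30,0,0,1,0,0,0,30]' | grep -E 'pos|ft_f'; done
```

```text
position: [0.5521, 0.0329, 0.1329]
ft_force: [0.9, 1.0, -5.6]
position: [0.552, 0.0328, 0.1317]
ft_force: [-0.5, 0.8, -5.3]
position: [0.5519, 0.0329, 0.1305]
ft_force: [0.2, 0.7, -5.5]
position: [0.5521, 0.0329, 0.1297]
ft_force: [-0.4, -0.6, -5.1]
```

```bash
for i in 1 2; do python3 -m jog '[0,0,1,0,0,0,30,0,0,1,0,0,0,30]' | grep -E 'pos|ft_f'; done
python3 -m jog '[0,0,0,0,0,0,70,0,0,0,0,0,0,70,0,0,0,0,0,0,70,0,0,0,0,0,0,70]' |grep -E "wid|finger_f"
python3 -m jog '[0,0,-20,0,0,0,70,0,0,-55,0,0,0,70,0,0,-95,0,0,0,70,0,0,-105,0,0,0,70,0,0,-105,0,0,0,70,0,0,-105,0,0,0,70]'>/dev/null
python3 -c "
from h import *
goal(.5773,.2839,.24)"
```

```text
position: [0.5521, 0.0328, 0.1295]
ft_force: [-2.1, -0.8, -0.3]
position: [0.5521, 0.0328, 0.1294]
ft_force: [-3.9, -0.4, 5.4]
gripper_width: 0.704
finger_force: 0.0
t 38.4 pos [0.5525 0.0329 0.2334] shift [249.6  36.4  -6.6] rot [0.0023 0.0003 0.0008] w 0.699 F 0.0
```

```bash
python3 -m jog '[250,36,-6,0,0,0,72,250,36,-6,0,0,0,72,250,36,-6,0,0,0,72,250,36,-6,0,0,0,72,250,36,-6,0,0,0,72,250,36,-6,0,0,0,72,250,36,-6,0,0,0,72,250,36,-6,0,0,0,72]'>/dev/null
python3 -m jog '[0,0,0,0,0,0,72,0,0,0,0,0,0,72,0,0,0,0,0,0,72]'>/dev/null
python3 -c "
from h import *
goal(.5773,.2839,.1335)"
```

```text
t 39.3 pos [0.5765 0.2825 0.2381] shift [  1.4   0.9 104.6] rot [-0.0008  0.0008 -0.0014] w 0.715 F 0.0
```

```bash
python3 -m jog '[0,0,35,0,0,0,72,0,0,65,0,0,0,72,0,0,95,0,0,0,72,0,0,104,0,0,0,72,0,0,104,0,0,0,72,0,0,104,0,0,0,72,0,0,104,0,0,0,72]' |grep -E "pos|ft_f"
python3 -m jog '[0,0,0,0,0,0,30,0,0,0,0,0,0,30,0,0,0,0,0,0,30,0,0,0,0,0,0,30,0,0,0,0,0,0,30,0,0,0,0,0,0,30]' 50
python3 -m jog '[0,0,-10,0,0,0,30,0,0,-30,0,0,0,30,0,0,-50,0,0,0,30,0,0,-60,0,0,0,30,0,0,-60,0,0,0,30,0,0,-60,0,0,0,30]'
python3 -c "
from h import *
goal(.55,.0985,.19)"
```

```text
position: [0.5779, 0.2843, 0.1376]
ft_force: [-0.9, 0.5, 0.9]
t: 40.38
position: [0.5771, 0.2848, 0.1377]
eef_rot: [3.138, -0.001, 1.617]
ft_force: [-3.3, -0.5, 6.5]
gripper_width: 0.483
finger_force: 50.0
t: 40.88
position: [0.5766, 0.2844, 0.1947]
eef_rot: [3.141, -0.0, 1.617]
ft_force: [-0.4, 0.4, -5.1]
gripper_width: 0.482
finger_force: 51.5
t 40.9 pos [0.5766 0.2844 0.1947] shift [-184.4  -35.1    4.7] rot [ 0.0007 -0.0001  0.0008] w 0.482 F 51.5
```

```bash
python3 -m jog '[-20,-4,0,0,0,0,30,-50,-10,0,0,0,0,30,-80,-15,0,0,0,0,30,-110,-21,0,0,0,0,30,-140,-27,0,0,0,0,30,-165,-32,0,0,0,0,30,-184,-35,0,0,0,0,30,-184,-35,0,0,0,0,30]'>/dev/null
python3 -m jog '[0,0,0,0,0,0,30,0,0,0,0,0,0,30,0,0,20,0,0,0,30,0,0,40,0,0,0,30,0,0,52,0,0,0,30,0,0,52,0,0,0,30,0,0,52,0,0,0,30]'>/dev/null
python3 -m jog '[0,0,4,0,0,0,30,0,0,8,0,0,0,30,0,0,10,0,0,0,30,0,0,10,0,0,0,30,0,0,10,0,0,0,30]' |grep -E "pos|ft_f"
for i in 1 2 3; do python3 -m jog '[0,0,1,0,0,0,30,0,0,1,0,0,0,30]' | grep -E 'pos|ft_f'; done
```

```text
position: [0.55, 0.0988, 0.1328]
ft_force: [-1.1, -0.1, -4.3]
position: [0.55, 0.0988, 0.1318]
ft_force: [-0.1, -0.2, -4.6]
position: [0.5499, 0.0988, 0.1305]
ft_force: [-0.5, 0.4, -5.7]
position: [0.5499, 0.0988, 0.1294]
ft_force: [0.1, -1.1, -5.0]
```

```bash
for i in 1 2; do python3 -m jog '[0,0,1,0,0,0,30,0,0,1,0,0,0,30]' | grep -E 'pos|ft_f'; done
python3 -m jog '[0,0,0,0,0,0,75,0,0,0,0,0,0,75,0,0,0,0,0,0,75,0,0,0,0,0,0,75]' |grep -E "wid|finger_f"
python3 -m jog '[0,0,-20,0,0,0,75,0,0,-55,0,0,0,75,0,0,-95,0,0,0,75,0,0,-125,0,0,0,75,0,-40,-125,0,0,0,75,0,-80,-125,0,0,0,75,0,-120,-125,0,0,0,75,0,-150,-125,0,0,0,75]'>/dev/null
python3 -m jog '[0,-30,0,0,0,0,75,0,-30,0,0,0,0,75,0,-30,0,0,0,0,75]'
python3 - <<'E'
from h import *
t=imaging.snapshot("top"); s=imaging.snapshot("scene")
cv2.imwrite("pics/f.png",np.vstack([cv2.resize(t[90:260,110:410],(600,340)),cv2.resize(s[110:230,140:440],(600,240))]))
cv2.imwrite("pics/tf.png",t)
E
```

```text
position: [0.5501, 0.0988, 0.1289]
ft_force: [-1.1, 0.2, -3.4]
position: [0.5501, 0.0989, 0.1288]
ft_force: [-2.5, -0.1, 3.0]
gripper_width: 0.753
finger_force: 0.0
t: 44.63
position: [0.3695, 0.0907, 0.2533]
eef_rot: [3.139, -0.0, 1.617]
ft_force: [0.2, 0.3, 0.3]
gripper_width: 0.747
finger_force: 0.0
```

View pics/f.png

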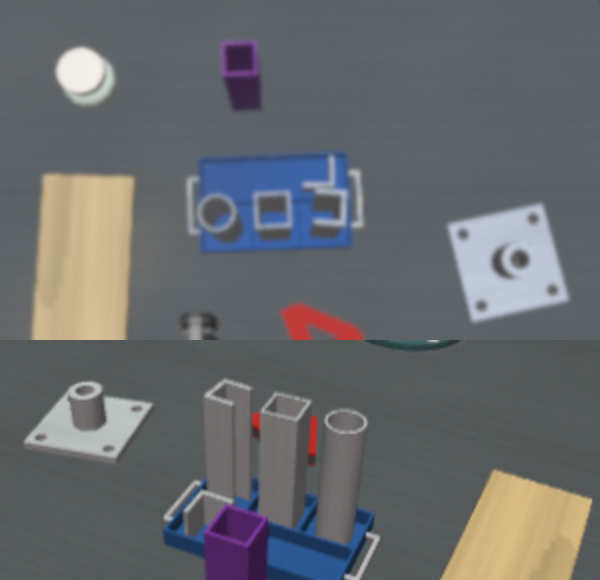

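The three lengths stand in their own bays and the boss is on the plate over the hole. The cleat, magnet and tin are where they were.

```bash
python3 -c "
from plant import bot
print(bot.hand_in())"
```

```text
the job is handed in; nothing more can be done
None
```

I handed the job in at about 45 s: the boss stands upright over the base plate's centre hole, the three lengths are back upright in their own bays, and the cleat, magnet square and tin look unmoved in the last pictures; no verdict came back.

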